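One slow turn of the jewellery photo turntable

ROBOT

A 6-joint arm with a two-finger parallel gripper is mounted at the origin on the work surface. World frame = base frame: x ahead of the robot, y to its left, z up, the work surface at z = 0. Lengths are in m, angles in rad, forces in N, time in s.
With the tool pointing down it reaches from about 0.25 to 0.8 m from the base axis. Payload 3.9 kg.
Tool frame: the origin (TCP) lies midway between the tips of the shut fingers; the grasp point (between the pads) lies 19 mm behind it; z points along the fingers, y is the line along which they close (so a half turn about z gives the same grasp; the last joint's range is limited). The gripper opens to 85 mm and grips with 20 to 120 N. Pads are 22 mm wide; open, the fingers measure 114 mm over their backs; the gripper's body (76 mm by 85 mm) begins 54 mm behind the grasp point. The pads swing forward as they close: fully open they stand 13 mm farther back than shut.
Start: joints at [1.183, 0.26, -0.138, 1.173, 0, 1.571], TCP at [0.199, 0.486, 0.231] pointing down, gripper open.
Joint ranges: [-2.78, 2.78], [-0.83, 1.72], [-1.28, 1.37], [-1.9, 2.12], [-1.57, 1.48], [-3.14, 3.14]. Speed limits (rad/s): [2.57, 2.57, 3.14, 3.14, 3.14, 3.14].

INTERFACE

Orientations are given as a 3x3 rotation matrix whose columns are the frame's x, y, z axes.
In Python, from workcell import bot gives the robot as it stands.
- The arm moves only by the tool arm_command, never from a script. Its arguments are lists of equal length, an entry for each row: "jaw": the gripper's target within -1 to 1 (fully open at 1, half-way at 0, shut at -1); "linear": the shift along the tool's x, y, z in units of 0.25 m (1.0 is 0.25 m), a list of three; "spin": the turn about the tool's z in units of 30 degrees (1.0 is 30 degrees). In form: {"jaw": [jaw, ...], "linear": [[tx, ty, tz], ...], "spin": [spin, ...]}. A call has 1 to 20 rows; each row is the pose to reach, as a shift and turn from the pose commanded when the call began, along the tool's axes at that moment; what a row does not reach only later rows make up. A row lasts 1/12 s, in which the tool goes at most 41.7 mm and 7.16 degrees, less where a joint would pass 70% of its speed; a pose out of reach is approached as far as the arm can. A call with a number of a shift or a turn outside -1 to 1 is refused whole. A call with a gripper value outside its range is refused whole. The fingers move at their own pace and stop on an object; "newtons" is the grip in N (left out, the last holds). Time passes only in rows, so rows that repeat a pose let the fingers close. It gives the time, the measured TCP pose, the force, the opening and the grip force at its end, in the units of the state.
- bot.get_obs(): the state, without advancing time (a new reading comes with each control period).
- bot.snapshot(name): name is "scene" or "side" or "wrist"; returns a dict with "img" (420x560x3 uint8, red, green, blue), "K" (3x3 intrinsics, pixels), "k1" (the pictures are not rectified: a ray, as slopes to the right and down, at radius r is drawn at 1 + k1 r^2 times it, then the intrinsics apply), "position" and "attitude" of the camera in the world. Camera axes: x right, y down, z forward; pixel columns grow to the right and rows downward; lengths in m; the calibration is good to about 2 mm. A picture is of the moment at which its call begins. There is no depth.
- bot.close_job(): hands the job in; it is judged then, once.
Trained networks look in a picture, given as the dict that the camera call returned (one of the last four; its "shot" number tells which), for a name from the list of things; names that differ only in an ending like _2 or _b are one class to them, and where a whole thing is asked for, a point or a joint stands for the part that bears it (a point fixed in the world has none). Each returns a list of dicts, best first, with "conf" (0 to 1); they miss things now and then, are a little off and sometimes report something else, mostly with a low value. They report only what shows in the picture. A call takes as long as a camera call. They do not tell look-alikes from the thing itself.
- bot.find_in(picture, label): "at" ([column, row] as shares, 0 to 1, of the picture: columns of its width, rows of its height, amid what is visible of it).
- bot.trace(picture, label): "region" (420x560 bool, what is visible of it) and "at" ([column, row] as shares, 0 to 1, of the picture: columns of its width, rows of its height, amid what is visible of it).
The state is a dict: "time_s": time; "qpos": joint angles; "joint_velocities": joint speeds; "tau": joint torques, N m; "tool_pos": TCP position; "orientation": TCP orientation; "ft_force": force on the tool from outside, world axes, zero at the start; "ft_torque": the same for the moment, N m; "width": opening from 0.0 (shut) to 1.0 (fully open); "finger_force": force on a finger pad.
Only numpy, scipy, OpenCV 4.12 (cv2) and the standard library are available. Lean on these libraries where they do the work, as an engineer would, in place of code of your own. Each camera call takes 0.05 s, during which the arm holds its last target. There are 200 camera calls.

TASK

The phone is filming the rings on the wooden cone: take the finger knob of the flat photo turntable and turn the turntable slowly, anticlockwise seen from above, through one full turn, so that its knob ends back where it started, then let go. Take four seconds or more over the turn and keep the cone standing in the middle. Leave the round bead tray beside it, which turns on the same kind of foot and has the same knob, as it is.

Things in the scene. Friction and masses are not known exactly. Their poses are not given: they have to be found in the camera images.
- platter (a joint): turning angle of the photo turntable, a flat white platter 200 mm across on a grey foot, top face 41 mm above the table. Rad, grows anticlockwise seen from above, no stops, counts past full turns (one adds 6.283). At 0 the knob is on the robot's side (-x) of the axis, at 1.571 towards -y. Starts from -2.2 to 2.2. Stays where left (friction about 0.5 N at the knob).
- platter_knob (a point): middle of the turntable's knob: an upright dark wooden sleeve, 18 mm in diameter, 50 mm tall, its centre line 80 mm from the turning axis. It spins freely on its pin, so a hand holding it need not turn with the platter. The point is 30 mm above the platter's face (71 mm above the table); the sleeve spans 5 to 55 mm above the face, the pin's top 58 mm.
- ring_cone: loose wooden ring display, a cone 56 mm across at the foot and 62 mm tall with two rings on it, about 120 g, standing at the centre of the platter: at the start its axis is the turning axis. Origin: centre of its underside, on the platter's top face; z up.
- carousel_knob (a point): bystander: middle of the same kind of knob (71 mm above the table) on the round bead tray, 200 mm across with six compartments, which turns as easily. Turntable and tray stand side by side, axes at least 320 mm apart, either way round. A phone on a stand, 100 mm tall, is about 210 mm beyond the turntable's axis (+x); small bystanders near them are under 45 mm tall.
Mind the look-alikes: they are no part of the job. What is shaped like the ring_cone but purple is not meant.

How it is judged:
On the way:
1. the turntable has come half round, anticlockwise (distance of platter_knob from where it was at the start of the episode above 0.14 m and value of joint platter above 0.2 rad), for 0.1 s.
At the end, for the whole second after the job is handed in: The turntable has been turned one full turn anticlockwise (not none, not two) and is at rest with its knob within 20 mm of where it started (about 14 degrees); the cone stands upright (within 0.1 rad), at rest and within 15 mm of where it stood; the bead tray's knob is within 20 mm of where it was (value of joint platter between 3.3 and 9.2 rad and distance of each of platter_knob, carousel_knob from where it was at the start of the episode below 0.02 m and velocity of joint platter between -0.05 and 0.05 rad/s and distance of ring_cone from where it was at the start of the episode below 0.015 m and angle between ring_cone's own z axis and vertical below 0.1 rad and linear speed of ring_cone below 0.02 m/s); the robot touches nothing.
It fails at once if the ring cone is tipped or shoved off the middle (angle between ring_cone's own z axis and vertical above 0.35 rad or distance of ring_cone from where it was at the start of the episode above 0.025 m).
It fails at once if the bead tray is turned (its knob moved more than 30 mm) (distance of carousel_knob from where it was at the start of the episode above 0.03 m).
It fails at once if the turntable is spun fast (over 3.5 rad/s; a turn of four seconds averages 1.6) (velocity of joint platter above 3.5 rad/s or velocity of joint platter below -3.5 rad/s).
It also fails if it takes over 59 s, if anything falls off the work surface, if the arm or the gripper's body presses on something with over 40 N, if the wrist force passes 120 N, or if a joint passes its speed limit or range.

## Working session

There is one attempt and no reset: what is moved stays moved. The work goes in short steps, Python scripts to look and compute and a tool call to move; the robot and the scene stay as the last step left them, time stands still between calls to the robot, and variables do not carry over. Pictures are saved under pics/ and viewed, at most 10 in all, crops included, and the job is handed in when it is done.

Besides the shell and the picture viewer there is one more tool, called as a command line: name --pt "numbers of a row" for each row, then --argument value for the rest. arm_command: Moves the arm, as the interface text tells. Its arguments: {"type":"object","properties":{"jaw":{"type":"array","items":{"type":"number"}},"linear":{"type":"array","items":{"type":"array","items":{"type":"number","minimum":-1,"maximum":1}}},"spin":{"type":"array","items":{"type":"number","minimum":-1,"maximum":1}},"newtons":{"type":"number"}},"required":["jaw","linear","spin"]}

```bash
mkdir -p pics; cat > h.py <<'E'
import numpy as np, cv2
from workcell import bot
def ray(p,uv):
    K=np.array(p["K"]);k=p["k1"]
    d=np.array([(uv[0]-K[0,2])/K[0,0],(uv[1]-K[1,2])/K[1,1]]);s=d.copy()
    for _ in range(20): s=d/(1+k*(s@s))
    R=np.array(p["attitude"]); 
    return np.array(p["position"]),R@np.array([s[0],s[1],1.])
def atz(p,uv,z):
    o,d=ray(p,uv); return o+d*(z-o[2])/d[2]
def px(r): return np.array(r["at"])*[560,420]
def save(p,n): cv2.imwrite(f"pics/{n}.png",p["img"][:,:,::-1])
E
python3 - <<'E'
from h import *
for c in ["scene","side"]:
    p=bot.snapshot(c); save(p,c+"1"); print(c,p["position"],np.array(p["attitude"]).shape)
    for l,z in [("platter",.041),("platter_knob",.071),("ring_cone",.066),("carousel_knob",.071)]:
        for r in bot.find_in(p,l)[:4]: print(l,round(r["conf"],2),px(r).round(1),atz(p,px(r),z).round(4))
print(bot.get_obs())
E
```

```text
scene [ 0.98436464 -0.66069106  0.74236934] (3, 3)
platter 0.63 [293.3 209.1] [0.5331 0.1541 0.041 ]
platter_knob 0.96 [293.6 210.5] [0.5552 0.1153 0.071 ]
ring_cone 0.78 [383.3 172.4] [0.6622 0.351  0.066 ]
ring_cone 0.62 [290.  195.8] [0.5195 0.1635 0.066 ]
carousel_knob 0.82 [177.7 313. ] [ 0.5244 -0.2294  0.071 ]
side [ 0.50278657 -0.8254113   0.60218697] (3, 3)
platter 0.8 [268.9 217.9] [0.5236 0.1359 0.041 ]
platter_knob 0.96 [269.7 214.5] [0.5248 0.0999 0.071 ]
ring_cone 0.74 [263.9 200.9] [0.513  0.1764 0.066 ]
ring_cone 0.66 [305.2 173.6] [0.63   0.3273 0.066 ]
carousel_knob 0.79 [263.8 318.8] [ 0.5031 -0.245   0.071 ]
{'time_s': 0.5, 'qpos': array([ 1.18300272e+00,  2.60020937e-01, -1.38160779e-01,  1.17270072e+00,
       -6.12177936e-05,  1.57080638e+00]), 'joint_velocities': array([-1.12547274e-03,  1.03666125e-03,  1.94958581e-04, -2.81999605e-03,
        5.39998872e-05, -1.11093658e-03]), 'tau': array([ 4.18971804e-04, -4.05247700e+01,  2.54000241e+01,  3.14513825e-03,
        5.21022525e-05, -2.72157230e-06]), 'tool_pos': array([0.19852938, 0.48597027, 0.23127028]), 'orientation': array([[-9.25741853e-01,  3.78156080e-01,  2.41115150e-05],
       [ 3.78156076e-01,  9.25741849e-01, -1.02861284e-04],
       [-6.12186585e-05, -8.61050799e-05, -9.99999994e-01]]), 'ft_force': array([-0.08565863,  0.06071344, -0.38157924]), 'ft_torque': array([ 0.03735037, -0.05574792,  0.01950496]), 'finger_force': 0.0, 'width': 0.9994306113128786}
```

View pics/scene1.png

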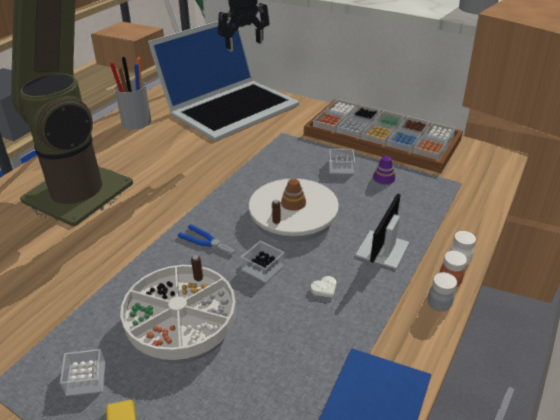

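View pics/side1.png

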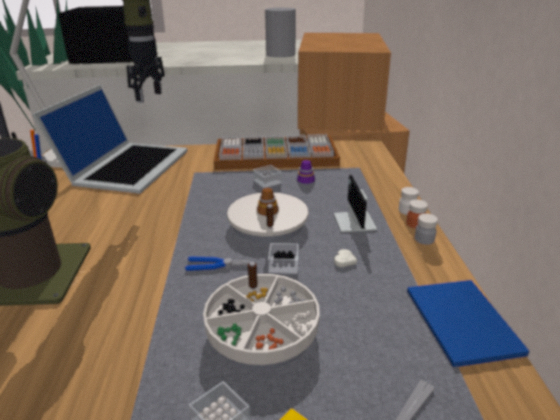

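The scene view shows the turntable at about (293,208), with its knob at (276,212), between cone and tray. The brown cone is at (293,195), the purple look-alike at (385,170), and the tray knob at (197,268). In the side view the turntable knob is at (270,215).

```bash
cat >> h.py <<'E'
from scipy.optimize import least_squares
def tri(obs):
    A=0;b=0
    for o,d in obs:
        d=d/np.linalg.norm(d);P=np.eye(3)-np.outer(d,d);A=A+P;b=b+P@o
    return np.linalg.solve(A,b)
def knobpix(p,box):
    u0,u1,v0,v1=box; g=p["img"][v0:v1,u0:u1].max(2)
    m=(g<75).astype(np.uint8); n,l,s,c=cv2.connectedComponentsWithStats(m)
    i=1+np.argmax(s[1:,4]); return c[i]+[u0,v0],s[i]+np.array([u0,v0,0,0,0])
def farcircle(p,box):
    u0,u1,v0,v1=box; im=p["img"][v0:v1,u0:u1].astype(int)
    m=((im.min(2)>135)).astype(np.uint8); n,l,s,c=cv2.connectedComponentsWithStats(m)
    i=1+np.argmax(s[1:,4]); cs=max(cv2.findContours((l==i).astype(np.uint8),0,1)[0],key=len)
    cs=cv2.convexHull(cs)[:,0]+[u0,v0]
    P=np.array([atz(p,q,.041)[:2] for q in cs.astype(float)]); cam=np.array(p["position"])[:2]
    c=P.mean(0)
    for _ in range(5):
        f=(c-cam)/np.linalg.norm(c-cam); Q=P[(P-c)@f>0.0]
        c=least_squares(lambda c:np.linalg.norm(Q-c,axis=1)-.1,c,loss="soft_l1",f_scale=.002).x
    return c,np.abs(np.linalg.norm(Q-c,axis=1)-.1).mean(),len(Q)
E
python3 - <<'E'
from h import *
B={"scene":(245,345,175,240),"side":(222,315,186,240)}; KB={"scene":(268,283,196,228),"side":(263,277,203,230)}
k=[]
for c in B:
    p=bot.snapshot(c); q,s=knobpix(p,KB[c]); print(c,q,s,atz(p,q,.071)); k.append(ray(p,q)); print(farcircle(p,B[c]))
print(tri(k))
E
```

```text
scene [275.97744361 212.86466165] [273 203   7  21 133] [0.52738927 0.09038091 0.071     ]
(array([0.52132937, 0.1745743 ]), np.float64(0.00031001840334429347), 20)
side [269.45       215.94166667] [266 208   8  19 120] [0.52396372 0.09325861 0.071     ]
(array([0.52018674, 0.17501612]), np.float64(0.0013863949229799177), 7)
[0.52454724 0.09480459 0.06867525]
```

arm_command --jaw '[0,0,0,0,0,0,0,0,0,0]' --pt "-0.9 -0.48 0" --pt "-0.9 -0.48 0" --pt "-0.9 -0.48 0" --pt "-0.9 -0.48 0" --pt "-0.9 -0.48 0" --pt "-0.9 -0.48 0" --pt "-0.9 -0.48 0" --pt "-0.9 -0.48 0" --pt "-0.9 -0.48 0" --pt "-0.9 -0.48 0" --spin '[1,1,1,1,1,1,1,1,1,1]' --newtons 20

```text
time_s: 1.43
tool_pos: [0.3608, 0.2907, 0.2313]
orientation: [[-0.614, 0.79, -0.0], [0.79, 0.614, 0.0], [0.001, 0.0, -1.0]]
ft_force: [0.4, 0.2, 0.2]
width: 0.502
finger_force: 0.0
```

```bash
cat >> h.py <<'E'
def to(g,yaw=90):
    o=bot.get_obs();R=np.array(o["orientation"]);d=np.array(g)-o["tool_pos"]
    y=np.degrees(np.arctan2(R[1,0],R[0,0]))
    print("t",round(o["time_s"],2),"tcp",o["tool_pos"].round(4),"lin",(R.T@d/.25).round(4),"yaw",y.round(2),"spin",((y-yaw)/30).round(4),"F",o["ft_force"].round(1),"w",round(o["width"],3),"gf",round(o["finger_force"],1),"q6",round(o["qpos"][5],2))
E
python3 -c "
from h import *
to((.525,.0945,.16))"
```

```text
t 1.43 tcp [0.3608 0.2907 0.2313] lin [-1.0228  0.037   0.2847] yaw 127.85 spin 1.2618 F [0.4 0.2 0.2] w 0.502 gf 0.0 q6 1.59
```

arm_command --jaw '[0,0,0,0,0,0,0,0,0,0]' --pt "-1 0.036 0.1" --pt "-1 0.036 0.1" --pt "-1 0.036 0.1" --pt "-1 0.036 0.1" --pt "-1 0.036 0.1" --pt "-1 0.036 0.1" --pt "-1 0.036 0.1" --pt "-1 0.036 0.1" --pt "-1 0.036 0.1" --pt "-1 0.036 0.1" --spin '[1,1,1,1,1,1,1,1,1,1]'

```text
time_s: 2.27
tool_pos: [0.5207, 0.0996, 0.2063]
orientation: [[-0.138, 0.99, -0.001], [0.99, 0.138, 0.0], [0.001, -0.001, -1.0]]
ft_force: [0.3, -0.7, 0.1]
width: 0.506
finger_force: 0.0
```

```bash
python3 -c "
from h import *
to((.525,.0945,.13))"
```

```text
t 2.27 tcp [0.5207 0.0996 0.2063] lin [-0.0229  0.0146  0.3052] yaw 97.95 spin 0.2651 F [ 0.3 -0.7  0.1] w 0.506 gf 0.0 q6 1.62
```

arm_command --jaw '[0,0,0,0,0]' --pt "-0.023 0.015 0.15" --pt "-0.023 0.015 0.15" --pt "-0.023 0.015 0.15" --pt "-0.023 0.015 0.15" --pt "-0.023 0.015 0.15" --spin '[0.265,0.265,0.265,0.265,0.265]'

```text
time_s: 2.68
tool_pos: [0.5267, 0.0936, 0.1704]
orientation: [[0.0, 1.0, 0.002], [1.0, -0.0, 0.001], [0.001, 0.002, -1.0]]
ft_force: [-0.4, 0.2, 0.6]
width: 0.496
finger_force: 0.0
```

```bash
python3 -c "
from h import *
to((.525,.0945,.06))
p=bot.snapshot('wrist');save(p,'w1');print(p['position'],np.array(p['attitude']).round(3),p['K'],p['k1'])
for l in ('platter_knob','ring_cone'): print([(r['conf'],px(r),atz(p,px(r),.08)) for r in bot.find_in(p,l)])
"
```

```text
t 2.68 tcp [0.5267 0.0936 0.1704] lin [ 0.0034 -0.008   0.4416] yaw 89.99 spin -0.0005 F [-0.4  0.2  0.6] w 0.496 gf 0.0 q6 1.75
[0.52667288 0.17102373 0.31416162] [[ 1.    -0.001  0.001]
 [-0.001 -0.952 -0.306]
 [ 0.002  0.306 -0.952]] [[316.40495097   0.         277.22302906]
 [  0.         316.40495097 215.85746248]
 [  0.           0.           1.        ]] -0.0025922378709007337
[(0.67, array([268.184,  70.812]), array([0.52093164, 0.19894669, 0.08      ]))]
[(0.64, array([268.184, 108.696]), array([0.52069484, 0.17460721, 0.08      ]))]
```

View pics/w1.png

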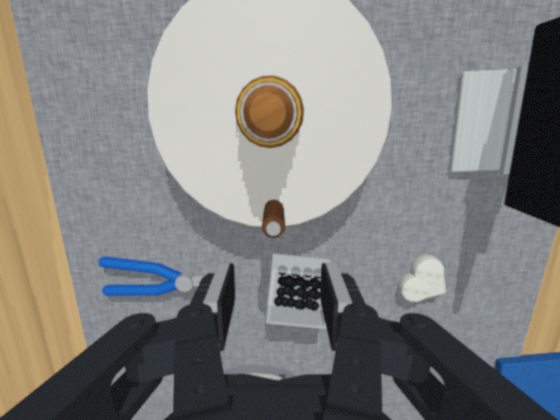

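The wrist view shows the pin top at (273.5,229), the cone apex at (268,112), and the platter circle centred near (270,103) with about 122 px radius. The fingers straddle the knob's x position.

```bash
python3 -c "
from h import *
p=bot.snapshot('wrist')
print(atz(p,(273.5,229),.099),atz(p,(273,206),.046),atz(p,(268,112),.103))
print([atz(p,q,.041).round(4) for q in ((148.5,100),(391.5,100),(270,226))])
"
```

```text
[0.52442544 0.09132494 0.099     ] [0.52348894 0.09336725 0.046     ] [0.52148151 0.17171278 0.103     ]
[array([0.4231, 0.1816, 0.041 ]), array([0.6202, 0.1811, 0.041 ]), array([0.5205, 0.0729, 0.041 ])]
```

arm_command --jaw '[0,0,0,0,0,0,0,-1,-1,-1,-1,-1,-1,-1]' --pt "-0.001 -0.011 0.08" --pt "-0.001 -0.011 0.16" --pt "-0.001 -0.011 0.24" --pt "-0.001 -0.011 0.32" --pt "-0.001 -0.011 0.4" --pt "-0.001 -0.011 0.438" --pt "-0.001 -0.011 0.438" --pt "-0.001 -0.011 0.438" --pt "-0.001 -0.011 0.438" --pt "-0.001 -0.011 0.438" --pt "-0.001 -0.011 0.438" --pt "-0.001 -0.011 0.438" --pt "-0.001 -0.011 0.438" --pt "-0.001 -0.011 0.438" --spin '[0,0,0,0,0,0,0,0,0,0,0,0,0,0]' --newtons 20

```text
time_s: 4.05
tool_pos: [0.5247, 0.0925, 0.0605]
orientation: [[0.003, 1.0, 0.003], [1.0, -0.003, 0.0], [0.0, 0.003, -1.0]]
ft_force: [-0.4, -0.7, 5.8]
width: 0.204
finger_force: 21.6
```

```bash
cat >> h.py <<'E'
def arc(C,a0,a1,n,start,r=.08):
    # rows along tool x(=+y), y(=+x); a = knob angle about C in degrees, world
    for a in np.linspace(a0,a1,n+1)[1:]:
        w=np.array(C)+r*np.array([np.cos(np.radians(a)),np.sin(np.radians(a))])-start
        print([round(w[1]/.25,3),round(w[0]/.25,3),0],end=", ")
    print()
E
python3 -c "
from h import *
to((.524,.093,.061))
p=bot.snapshot('wrist');save(p,'w2')
C=np.array([.5212,.173]);s=np.array([.524,.093])
a0=np.degrees(np.arctan2(*(s-C)[::-1]));print(a0)
r=np.linalg.norm(s-C)
arc(C,a0,a0+30,10,s,r)
"
```

```text
t 4.05 tcp [0.5247 0.0925 0.0605] lin [ 0.0019 -0.0028 -0.0019] yaw 89.83 spin -0.0057 F [-0.4 -0.7  5.8] w 0.204 gf 21.6 q6 1.75
-87.99546596789408
[np.float64(0.001), np.float64(0.017), 0], [np.float64(0.003), np.float64(0.033), 0], [np.float64(0.006), np.float64(0.05), 0], [np.float64(0.009), np.float64(0.066), 0], [np.float64(0.014), np.float64(0.082), 0], [np.float64(0.019), np.float64(0.098), 0], [np.float64(0.025), np.float64(0.114), 0], [np.float64(0.032), np.float64(0.129), 0], [np.float64(0.04), np.float64(0.144), 0], [np.float64(0.048), np.float64(0.158), 0],
```

View pics/w2.png

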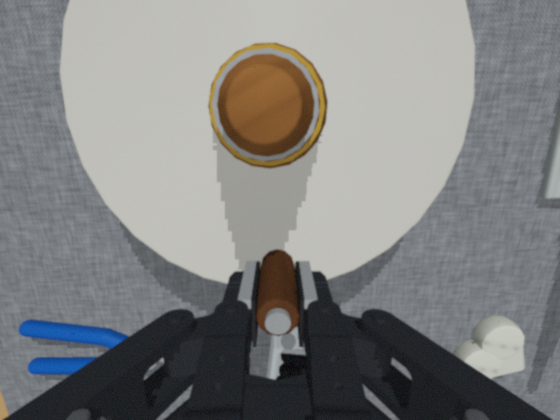

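The pads hold the sleeve at (278,295), and the cone is untouched at (267,105). I'll start the turn.

arm_command --jaw '[-1,-1,-1,-1,-1,-1,-1,-1,-1,-1,-1,-1]' --pt "0.001 0.017 0" --pt "0.003 0.033 0" --pt "0.006 0.05 0" --pt "0.009 0.066 0" --pt "0.014 0.082 0" --pt "0.019 0.098 0" --pt "0.025 0.114 0" --pt "0.032 0.129 0" --pt "0.04 0.144 0" --pt "0.048 0.158 0" --pt "0.048 0.158 0" --pt "0.048 0.158 0" --spin '[0,0,0,0,0,0,0,0,0,0,0,0]'

```text
time_s: 5.1
tool_pos: [0.5641, 0.1053, 0.0606]
orientation: [[0.002, 1.0, 0.002], [1.0, -0.002, 0.002], [0.002, 0.002, -1.0]]
ft_force: [-0.1, 1.7, 7.3]
width: 0.206
finger_force: 21.7
```

```bash
cat >> h.py <<'E'
C0=np.array([.5212,.173]);S0=np.array([.524,.093]);A0=-87.995;R0=np.linalg.norm(S0-C0)
def nxt(a0,a1,n,C=C0):
    s=C0+R0*np.array([np.cos(np.radians(A0+a0)),np.sin(np.radians(A0+a0))])
    to((s[0],s[1],.061))
    np.set_printoptions(legacy="1.25"); arc(C,A0+a0,A0+a1,n,s,R0)
E
python3 -c "
from h import *
nxt(30,90,20)
p=bot.snapshot('wrist');save(p,'w3')
"
```

```text
t 5.1 tcp [0.5641 0.1053 0.0606] lin [-0.0006 -0.0019 -0.0018] yaw 89.87 spin -0.0044 F [-0.1  1.7  7.3] w 0.206 gf 21.7 q6 1.76
[0.009, 0.014, 0], [0.019, 0.027, 0], [0.03, 0.04, 0], [0.041, 0.053, 0], [0.053, 0.064, 0], [0.066, 0.076, 0], [0.079, 0.086, 0], [0.092, 0.096, 0], [0.107, 0.105, 0], [0.121, 0.113, 0], [0.136, 0.121, 0], [0.152, 0.127, 0], [0.167, 0.133, 0], [0.183, 0.138, 0], [0.2, 0.142, 0], [0.216, 0.146, 0], [0.233, 0.148, 0], [0.249, 0.15, 0], [0.266, 0.15, 0], [0.283, 0.15, 0],
```

View pics/w3.png

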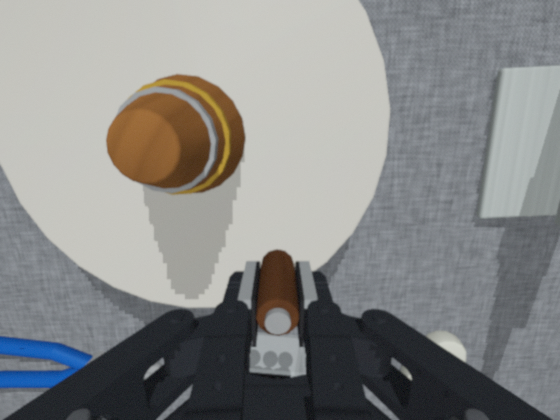

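Knob held, platter following, cone still central, side force under 2 N. Continuing.

arm_command --jaw '[-1,-1,-1,-1,-1,-1,-1,-1,-1,-1,-1,-1,-1,-1,-1,-1,-1,-1,-1,-1]' --pt "0.009 0.014 0" --pt "0.019 0.027 0" --pt "0.03 0.04 0" --pt "0.041 0.053 0" --pt "0.053 0.064 0" --pt "0.066 0.076 0" --pt "0.079 0.086 0" --pt "0.092 0.096 0" --pt "0.107 0.105 0" --pt "0.121 0.113 0" --pt "0.136 0.121 0" --pt "0.152 0.127 0" --pt "0.167 0.133 0" --pt "0.183 0.138 0" --pt "0.2 0.142 0" --pt "0.216 0.146 0" --pt "0.233 0.148 0" --pt "0.249 0.15 0" --pt "0.266 0.15 0" --pt "0.283 0.15 0" --spin '[0,0,0,0,0,0,0,0,0,0,0,0,0,0,0,0,0,0,0,0]'

```text
time_s: 6.82
tool_pos: [0.6006, 0.1751, 0.0605]
orientation: [[0.003, 1.0, 0.0], [1.0, -0.003, 0.0], [0.0, 0.0, -1.0]]
ft_force: [-2.7, -1.0, 7.6]
width: 0.205
finger_force: 21.9
```

```bash
python3 -c "
from h import *
nxt(90,150,20)
"
```

```text
t 6.82 tcp [0.6006 0.1751 0.0605] lin [ 0.0028  0.0026 -0.0019] yaw 89.84 spin -0.0055 F [-2.7 -1.   7.6] w 0.205 gf 21.9 q6 1.86
[0.017, -0.001, 0], [0.033, -0.003, 0], [0.05, -0.006, 0], [0.066, -0.009, 0], [0.082, -0.014, 0], [0.098, -0.019, 0], [0.114, -0.025, 0], [0.129, -0.032, 0], [0.144, -0.04, 0], [0.158, -0.048, 0], [0.172, -0.058, 0], [0.186, -0.068, 0], [0.199, -0.078, 0], [0.211, -0.09, 0], [0.223, -0.102, 0], [0.234, -0.114, 0], [0.245, -0.127, 0], [0.254, -0.141, 0], [0.263, -0.155, 0], [0.272, -0.17, 0],
```

arm_command --jaw '[-1,-1,-1,-1,-1,-1,-1,-1,-1,-1,-1,-1,-1,-1,-1,-1,-1,-1,-1,-1]' --pt "0.017 -0.001 0" --pt "0.033 -0.003 0" --pt "0.05 -0.006 0" --pt "0.066 -0.009 0" --pt "0.082 -0.014 0" --pt "0.098 -0.019 0" --pt "0.114 -0.025 0" --pt "0.129 -0.032 0" --pt "0.144 -0.04 0" --pt "0.158 -0.048 0" --pt "0.172 -0.058 0" --pt "0.186 -0.068 0" --pt "0.199 -0.078 0" --pt "0.211 -0.09 0" --pt "0.223 -0.102 0" --pt "0.234 -0.114 0" --pt "0.245 -0.127 0" --pt "0.254 -0.141 0" --pt "0.263 -0.155 0" --pt "0.272 -0.17 0" --spin '[0,0,0,0,0,0,0,0,0,0,0,0,0,0,0,0,0,0,0,0]'

```text
time_s: 8.48
tool_pos: [0.5589, 0.2427, 0.0605]
orientation: [[0.003, 1.0, 0.002], [1.0, -0.003, -0.001], [-0.001, 0.002, -1.0]]
ft_force: [-0.1, -2.2, 6.4]
width: 0.201
finger_force: 21.9
```

```bash
python3 -c "
from h import *
nxt(150,210,20)
p=bot.snapshot('scene');save(p,'s2')
"
```

```text
t 8.48 tcp [0.5589 0.2427 0.0605] lin [ 0.0041 -0.0005 -0.0018] yaw 89.81 spin -0.0063 F [-0.1 -2.2  6.4] w 0.201 gf 21.9 q6 1.98
[0.007, -0.015, 0], [0.014, -0.03, 0], [0.02, -0.046, 0], [0.025, -0.062, 0], [0.029, -0.078, 0], [0.033, -0.095, 0], [0.035, -0.111, 0], [0.037, -0.128, 0], [0.037, -0.145, 0], [0.037, -0.162, 0], [0.036, -0.178, 0], [0.034, -0.195, 0], [0.032, -0.211, 0], [0.028, -0.228, 0], [0.023, -0.244, 0], [0.018, -0.26, 0], [0.012, -0.275, 0], [0.005, -0.291, 0], [-0.003, -0.306, 0], [-0.011, -0.32, 0],
```

View pics/s2.png

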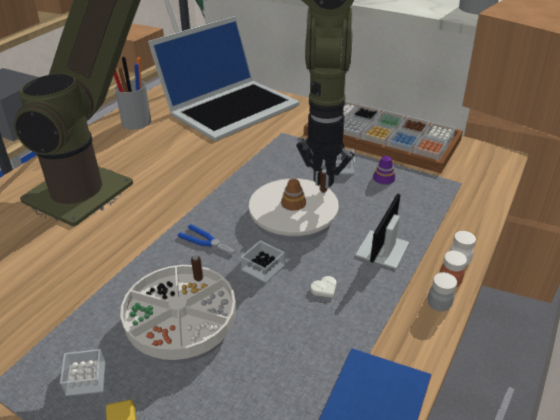

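The gripper still holds the knob at (323,180), now on the far side. The cone is upright at (293,195), and the tray knob hasn't moved from (197,268). Continuing.

arm_command --jaw '[-1,-1,-1,-1,-1,-1,-1,-1,-1,-1,-1,-1,-1,-1,-1,-1,-1,-1,-1,-1]' --pt "0.007 -0.015 0" --pt "0.014 -0.03 0" --pt "0.02 -0.046 0" --pt "0.025 -0.062 0" --pt "0.029 -0.078 0" --pt "0.033 -0.095 0" --pt "0.035 -0.111 0" --pt "0.037 -0.128 0" --pt "0.037 -0.145 0" --pt "0.037 -0.162 0" --pt "0.036 -0.178 0" --pt "0.034 -0.195 0" --pt "0.032 -0.211 0" --pt "0.028 -0.228 0" --pt "0.023 -0.244 0" --pt "0.018 -0.26 0" --pt "0.012 -0.275 0" --pt "0.005 -0.291 0" --pt "-0.003 -0.306 0" --pt "-0.011 -0.32 0" --spin '[0,0,0,0,0,0,0,0,0,0,0,0,0,0,0,0,0,0,0,0]'

```text
time_s: 10.2
tool_pos: [0.4795, 0.2411, 0.0605]
orientation: [[0.003, 1.0, 0.003], [1.0, -0.003, 0.002], [0.002, 0.003, -1.0]]
ft_force: [0.5, -1.1, 5.6]
width: 0.201
finger_force: 21.7
```

```bash
python3 -c "
from h import *
nxt(210,270,20)
"
```

```text
t 10.2 tcp [0.4795 0.2411 0.0605] lin [-0.0009 -0.0027 -0.0018] yaw 89.84 spin -0.0053 F [ 0.5 -1.1  5.6] w 0.201 gf 21.7 q6 2.04
[-0.009, -0.014, 0], [-0.019, -0.027, 0], [-0.03, -0.04, 0], [-0.041, -0.053, 0], [-0.053, -0.064, 0], [-0.066, -0.076, 0], [-0.079, -0.086, 0], [-0.092, -0.096, 0], [-0.107, -0.105, 0], [-0.121, -0.113, 0], [-0.136, -0.121, 0], [-0.152, -0.127, 0], [-0.167, -0.133, 0], [-0.183, -0.138, 0], [-0.2, -0.142, 0], [-0.216, -0.146, 0], [-0.233, -0.148, 0], [-0.249, -0.15, 0], [-0.266, -0.15, 0], [-0.283, -0.15, 0],
```

arm_command --jaw '[-1,-1,-1,-1,-1,-1,-1,-1,-1,-1,-1,-1,-1,-1,-1,-1,-1,-1,-1,-1]' --pt "-0.009 -0.014 0" --pt "-0.019 -0.027 0" --pt "-0.03 -0.04 0" --pt "-0.041 -0.053 0" --pt "-0.053 -0.064 0" --pt "-0.066 -0.076 0" --pt "-0.079 -0.086 0" --pt "-0.092 -0.096 0" --pt "-0.107 -0.105 0" --pt "-0.121 -0.113 0" --pt "-0.136 -0.121 0" --pt "-0.152 -0.127 0" --pt "-0.167 -0.133 0" --pt "-0.183 -0.138 0" --pt "-0.2 -0.142 0" --pt "-0.216 -0.146 0" --pt "-0.233 -0.148 0" --pt "-0.249 -0.15 0" --pt "-0.266 -0.15 0" --pt "-0.283 -0.15 0" --spin '[0,0,0,0,0,0,0,0,0,0,0,0,0,0,0,0,0,0,0,0]'

```text
time_s: 11.87
tool_pos: [0.4406, 0.1702, 0.0605]
orientation: [[0.003, 1.0, 0.001], [1.0, -0.003, 0.002], [0.002, 0.0, -1.0]]
ft_force: [-2.7, 0.6, 9.2]
width: 0.204
finger_force: 22.0
```

```bash
python3 -c "
from h import *
nxt(270,330,20)
nxt(330,360,10)
"
```

```text
t 11.87 tcp [0.4406 0.1702 0.0605] lin [-0.0002  0.0022 -0.002 ] yaw 89.86 spin -0.0048 F [-2.7  0.6  9.2] w 0.204 gf 22.0 q6 1.94
[-0.017, 0.001, 0], [-0.033, 0.003, 0], [-0.05, 0.006, 0], [-0.066, 0.009, 0], [-0.082, 0.014, 0], [-0.098, 0.019, 0], [-0.114, 0.025, 0], [-0.129, 0.032, 0], [-0.144, 0.04, 0], [-0.158, 0.048, 0], [-0.172, 0.058, 0], [-0.186, 0.068, 0], [-0.199, 0.078, 0], [-0.211, 0.09, 0], [-0.223, 0.102, 0], [-0.234, 0.114, 0], [-0.245, 0.127, 0], [-0.254, 0.141, 0], [-0.263, 0.155, 0], [-0.272, 0.17, 0], 
t 11.87 tcp [0.4406 0.1702 0.0605] lin [-0.2713  0.1726 -0.0024] yaw 89.86 spin -0.0048 F [-2.7  0.6  9.2] w 0.204 gf 22.0 q6 1.94
[-0.007, 0.015, 0], [-0.014, 0.03, 0], [-0.02, 0.046, 0], [-0.025, 0.062, 0], [-0.029, 0.078, 0], [-0.033, 0.095, 0], [-0.035, 0.111, 0], [-0.037, 0.128, 0], [-0.037, 0.145, 0], [-0.037, 0.162, 0],
```

arm_command --jaw '[-1,-1,-1,-1,-1,-1,-1,-1,-1,-1,-1,-1,-1,-1,-1,-1,-1,-1,-1,-1]' --pt "-0.017 0.001 0" --pt "-0.033 0.003 0" --pt "-0.05 0.006 0" --pt "-0.066 0.009 0" --pt "-0.082 0.014 0" --pt "-0.098 0.019 0" --pt "-0.114 0.025 0" --pt "-0.129 0.032 0" --pt "-0.144 0.04 0" --pt "-0.158 0.048 0" --pt "-0.172 0.058 0" --pt "-0.186 0.068 0" --pt "-0.199 0.078 0" --pt "-0.211 0.09 0" --pt "-0.223 0.102 0" --pt "-0.234 0.114 0" --pt "-0.245 0.127 0" --pt "-0.254 0.141 0" --pt "-0.263 0.155 0" --pt "-0.272 0.17 0" --spin '[0,0,0,0,0,0,0,0,0,0,0,0,0,0,0,0,0,0,0,0]'

```text
time_s: 13.53
tool_pos: [0.4837, 0.1014, 0.0605]
orientation: [[0.003, 1.0, 0.002], [1.0, -0.003, -0.0], [-0.0, 0.002, -1.0]]
ft_force: [-0.8, -0.6, 7.9]
width: 0.199
finger_force: 22.0
```

arm_command --jaw '[-1,-1,-1,-1,-1,-1,-1,-1,-1,-1,-1,-1,-1,-1]' --pt "-0.007 0.015 0" --pt "-0.014 0.03 0" --pt "-0.02 0.046 0" --pt "-0.025 0.062 0" --pt "-0.029 0.078 0" --pt "-0.033 0.095 0" --pt "-0.035 0.111 0" --pt "-0.037 0.128 0" --pt "-0.037 0.145 0" --pt "-0.037 0.162 0" --pt "-0.037 0.162 0" --pt "-0.037 0.162 0" --pt "-0.037 0.162 0" --pt "-0.037 0.162 0" --spin '[0,0,0,0,0,0,0,0,0,0,0,0,0,0]'

```text
time_s: 14.7
tool_pos: [0.5249, 0.0925, 0.0605]
orientation: [[0.003, 1.0, 0.003], [1.0, -0.003, 0.0], [0.0, 0.003, -1.0]]
ft_force: [0.9, 0.0, 6.0]
width: 0.202
finger_force: 21.7
```

```bash
python3 -c "
from h import *
to((.5247,.0925,.0605))
"
```

```text
t 14.7 tcp [0.5249 0.0925 0.0605] lin [-0.0001 -0.0007  0.0001] yaw 89.83 spin -0.0057 F [0.9 0.  6. ] w 0.202 gf 21.7 q6 1.75
```

Back at the start position. I'll open to half and lift straight up.

arm_command --jaw '[-0.5,-0.4,-0.2,0,0,0,0,0,0,0,0,0,0,0,0,0,0,0]' --pt "0 0 0" --pt "0 0 0" --pt "0 0 0" --pt "0 0 0" --pt "0 0 0" --pt "0 0 0" --pt "0 0 0" --pt "0 0 -0.04" --pt "0 0 -0.1" --pt "0 0 -0.18" --pt "0 0 -0.26" --pt "0 0 -0.34" --pt "0 0 -0.42" --pt "0 0 -0.5" --pt "0 0 -0.58" --pt "0 0 -0.6" --pt "0 0 -0.6" --pt "0 0 -0.6" --spin '[0,0,0,0,0,0,0,0,0,0,0,0,0,0,0,0,0,0]'

```text
time_s: 16.2
tool_pos: [0.5233, 0.0923, 0.2091]
orientation: [[0.003, 1.0, 0.0], [1.0, -0.003, 0.0], [0.0, 0.0, -1.0]]
ft_force: [-0.3, -0.2, -0.8]
width: 0.504
finger_force: 0.0
```

```bash
python3 - <<'E'
from h import *
to((.5247,.0925,.0605))
B={"scene":(245,345,175,240),"side":(222,315,186,240)}; KB={"scene":(268,283,196,228),"side":(263,277,203,230)}
for c in B:
    p=bot.snapshot(c); save(p,c+"3"); q,s=knobpix(p,KB[c]); print(c,q,s,atz(p,q,.071)); print([px(r) for r in bot.find_in(p,"ring_cone")],[px(r) for r in bot.find_in(p,"carousel_knob")])
E
```

```text
t 16.2 tcp [0.5233 0.0923 0.2091] lin [0.0008 0.0055 0.5945] yaw 89.83 spin -0.0056 F [-0.3 -0.2 -0.8] w 0.504 gf 0.0 q6 1.75
scene [276.34265734 212.90909091] [273 203   8  21 143] [0.52812447 0.09062094 0.071     ]
[array([293.104, 195.51 ]), array([381.304, 171.78 ])] [array([180.096, 310.8  ])]
side [269.9009009  215.57657658] [266 208   9  19 111] [0.52505118 0.09485804 0.071     ]
[array([303.8  , 174.216]), array([266.224, 202.398])] [array([263.872, 319.494])]
```

View pics/scene3.png

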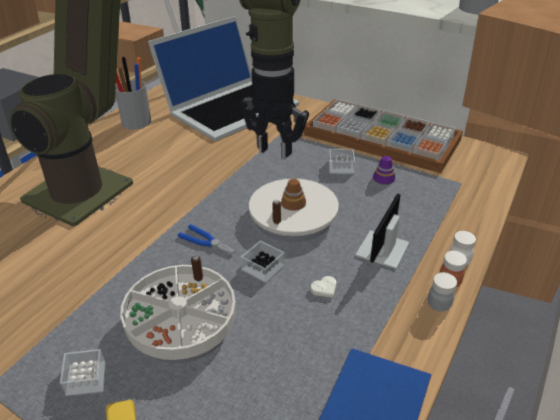

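The knob is back at (276,213), within about 1 mm of its start. The cone is upright at (293,195), the tray is unchanged, and the gripper is clear of everything.

```bash
python3 -c "
from workcell import bot
print(bot.close_job())"
```

```text
the job is handed in; nothing more can be done
None
```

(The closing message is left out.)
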